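# Find the hidden catch of the capping machine's battery hatch

## Task

The battery hatch of the low service box has no handle: its catch is hidden under one of the five identical square covers let into the box's flat top. Feel across the covers with your fingertips, pressing each gently, until you find the one that gives, and push it in so that the hatch springs open by itself, then let go and draw clear. Do not touch the hatch, press nothing hard, and leave the loose things where they stand: nothing is picked up or pushed about.

Things in the scene. Friction and masses are not known exactly. Their poses are not given: they have to be found in the camera images.
- panel: low grey steel service box bolted to the bench, 280 (its x) x 260 (its y) x 60 mm high; origin at the centre of its underside, z up. Five identical grey plastic square covers are let into its flat top, faces 1 mm below it: one, any one, is the catch, the other four are rigid blanks that do not move. They look the same: only feeling tells. More than 40 N would damage the box
- catch (a joint): travel of the hidden catch cover, m: 0 at rest, 0.006 fully in (straight down). Sprung: it starts to move at about 2 N, is fully in at about 5 N, frees the hatch once about 3.5 mm in, and springs back when let go
- hatch: aluminium battery hatch, 97 x 139 x 4 mm, flush with the box top when shut; origin on its hinge (box x 118, y 0, z 60 mm), the plate runs from there along its own -x towards the covers (box x 21); its z is the normal of its outer face, straight up when shut. Unlatched, a spring swings its near edge up within a second, to a stop at 1.0 rad, where it stays
- cover1 (a point): centre of the face of a square cover, 45 mm wide in a 48 mm opening (box x -95, y -62, z 59 mm); axes as the box's; it may be the catch or a blank
- cover2 (a point): centre of the face of a square cover, 45 mm wide in a 48 mm opening (box x -95, y 0, z 59 mm); axes as the box's; it may be the catch or a blank
- cover3 (a point): centre of the face of a square cover, 45 mm wide in a 48 mm opening (box x -95, y 62, z 59 mm); axes as the box's; it may be the catch or a blank
- cover4 (a point): centre of the face of a square cover, 45 mm wide in a 48 mm opening (box x -38, y -31, z 59 mm); axes as the box's; it may be the catch or a blank
- cover5 (a point): centre of the face of a square cover, 45 mm wide in a 48 mm opening (box x -38, y 31, z 59 mm); axes as the box's; it may be the catch or a blank
- screw_cap: loose white bottle screw cap, 32 mm across, 18 mm high, standing on the box top left (+y) of the hatch; origin at the centre of its underside
- chuck_ring: loose white plastic ring, 36 mm across, 22 mm high, standing on the box top right (-y) of the hatch; origin at the centre of its underside
- bottle_a: loose clear bottle, 56 mm across, 120 mm high, standing on the table left of the box; origin at the centre of its underside
- bottle_b: loose amber jar, 66 mm across, 85 mm high, standing on the table right of the box; origin at the centre of its underside
- wrench: loose steel wrench lying flat on the table beyond the box; origin under its middle
- screwdriver: loose screwdriver lying on the table to the far left; origin under its middle

How it is judged:
At the end, for the whole second after the job is handed in: The hatch stands open by more than 0.7 rad, at rest, and the catch has sprung back to within 1.5 mm of its rest (angle between hatch's own z axis and vertical above 0.7 rad and angular speed of hatch below 0.1 rad/s and value of joint catch below 0.0015 m); the robot touches nothing.
It fails at once if the robot touches the hatch (more than 1 N) (contact force between any of the arm, the fingers and hatch above 1 N).
It fails at once if the robot presses anything with more than 40 N (contact force between any of the arm, the fingers and anything else above 40 N).
It fails at once if a loose thing is picked up, carried or pushed more than 20 mm from its place (distance of any of screw_cap, chuck_ring, bottle_a, bottle_b, wrench, screwdriver from where it was at the start of the episode above 0.02 m).
It also fails if it takes over 51 s, if anything falls off the work surface, if the arm or the gripper's body presses on something with over 40 N, if the wrist force passes 120 N, or if a joint passes its speed limit or range.

## Robot

A 6-joint arm with a two-finger parallel gripper is mounted at the origin on the work surface. World frame = base frame: x ahead of the robot, y to its left, z up, the work surface at z = 0. Lengths are in m, angles in rad, forces in N, time in s.
With the tool pointing down it reaches from about 0.225 to 0.875 m from the base axis. Payload 3.4 kg.
Tool frame: the origin (TCP) lies midway between the tips of the shut fingers; the grasp point (between the pads) lies 19 mm behind it (env.pinch_z is the distance from the TCP to the grasp point, in m); y points along the fingers, x is the direction in which the jaws open and shut, and the axes are right-handed (so a half turn about y gives the same grasp; the last joint's range is limited). The gripper opens to 85 mm and grips with 20 to 120 N. Pads are 22 mm wide; open, the fingers measure 114 mm over their backs; the gripper's body (76 mm by 85 mm) begins 54 mm behind the grasp point. The pads swing forward as they close: fully open they stand 13 mm farther back than shut.
Start: joints at [1.136, 0.276, 1.505, -0, 1.361, -0.121], TCP at [0.178, 0.547, 0.231] pointing down, gripper open.
Joint ranges: [-2.89, 2.89], [-0.75, 2.08], [0.22, 2.7], [-1.18, 4.32], [0.11, 2.71], [-2.7, 2.7]. Speed limits (rad/s): [2.57, 2.57, 3.14, 3.14, 3.14, 3.14].

## Interface

Orientations are given as a unit quaternion [x, y, z, w].
In Python, from station import env gives the robot as it stands.
- The arm moves only by the tool send_rows, never from a script. Its argument "motion" is a list of rows, each a list of 7 numbers: the gripper's target within -1 to 1 (shut at 1, half-way at 0, fully open at -1), then the shift along the tool's x, y, z in mm, then the turn, a rotation vector about the tool's x, y, z in degrees. A call has 1 to 8 rows; each row shifts and turns the commanded pose from where the row before left it, along the tool's axes as they then stand; what a row does not reach is not made up. A row lasts 1/10 s, in which the tool goes at most 50 mm and 8.59 degrees, less where a joint would pass 70% of its speed; a pose out of reach is approached as far as the arm can. A call with a gripper value outside its range is refused whole. The fingers move at their own pace and stop on an object; the grip force is fixed at half the most. Time passes only in rows, so rows that do not move let the fingers close. It gives the time, the measured TCP pose, the force and the opening at its end, in the units of the state.
- env.get_state(): the state, without advancing time (a new reading comes with each control period).
- env.get_image(name): name is "scene" or "top"; returns the picture (420x560x3 uint8, blue, green, red); there is no depth.
- env.calibration(name): a dict with "fx", "fy", "cx", "cy" (pixels), "k1" (the pictures are not rectified: a ray, as slopes to the right and down, at radius r is drawn at 1 + k1 r^2 times it, then the intrinsics apply), "origin" and "rotation" of the camera in the world. Camera axes: x right, y down, z forward; pixel columns grow to the right and rows downward; lengths in m; the calibration is good to about 2 mm. A picture is of the moment at which its call begins. calibration takes no time and is no camera call.
- env.job_done(): hands the job in, once; it reports no verdict.
The state is a dict: "clock": time; "joint_positions": joint angles; "joint_velocities": joint speeds; "tau": joint torques, N m; "tcp_pos": TCP position; "tool_rot": TCP orientation; "ft_force": force on the tool from outside, world axes, zero at the start; "moment": the same for the moment, N m; "gripper_width": finger opening in m.
Only numpy, scipy, OpenCV 4.12 (cv2) and the standard library are available. Lean on these libraries where they do the work, as an engineer would, in place of code of your own. Each camera call takes 0.05 s, during which the arm holds its last target.

## Working session

There is one attempt and no reset: what is moved stays moved. The work goes in short steps, Python scripts to look and compute and a tool call to move; the robot and the scene stay as the last step left them, time stands still between calls to the robot, and variables do not carry over. Pictures are saved under pics/ and viewed, and the job is handed in when it is done.

Besides the shell and the picture viewer there is one more tool, called after "Call:" in YAML: its name, and indented under it one key for each argument. send_rows: Moves the arm, as the interface text tells. Its arguments: {"type":"object","properties":{"motion":{"type":"array","items":{"type":"array","items":{"type":"number"}}}},"required":["motion"]}

```bash
ls; mkdir -p pics; python3 - <<'E'
from station import env
import cv2
for n in("scene","top"):
    cv2.imwrite(f"pics/{n}0.png",env.get_image(n)); print(env.calibration(n))
print(env.get_state())
E
```

```text
pics
{'fx': 456.13817007868647, 'fy': 456.13817007868647, 'cx': 281.51067293029877, 'cy': 209.30305450675755, 'k1': 0.046683074636554724, 'origin': array([1.46447483, 0.08220048, 0.64447267]), 'rotation': array([ 0.6435605 ,  0.60435239, -0.3257767 , -0.33831584])}
{'fx': 392.450670425588, 'fy': 392.450670425588, 'cx': 278.86222995729463, 'cy': 204.01921008546574, 'k1': -0.11248407034750568, 'origin': array([0.51806691, 0.09492279, 1.15041319]), 'rotation': array([-0.69830027,  0.71418188, -0.02716506,  0.03978729])}
{'clock': 0.1, 'joint_positions': array([ 1.13601785e+00,  2.76522350e-01,  1.50598240e+00, -3.44899657e-06,
        1.36067272e+00, -1.21029399e-01]), 'joint_velocities': array([-0.00207818, -0.00177564, -0.00510554, -0.00087175,  0.0001119 ,
        0.00068836]), 'tau': array([ 1.18758133e-03, -4.17701733e+01, -2.46405137e+01, -2.60750012e-04,
        5.86288239e-03, -2.20822852e-05]), 'tcp_pos': array([0.17729226, 0.54651273, 0.23054117]), 'tool_rot': array([ 0.57224917,  0.41525521, -0.41623345, -0.57170247]), 'ft_force': array([-0.4077726 ,  0.26176279, -0.00486937]), 'moment': array([ 0.01298919,  0.01802741, -0.00589092]), 'gripper_width': 0.08546144494115415}
```

View pics/top0.png

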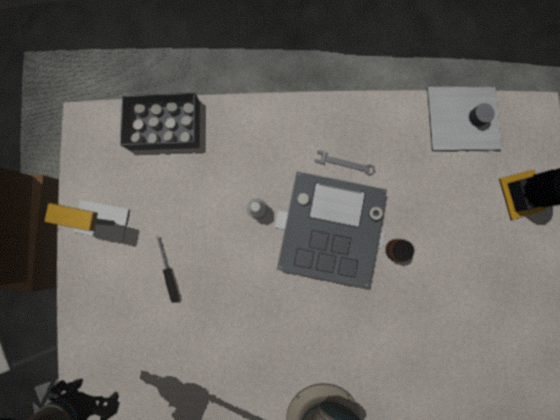

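View pics/scene0.png

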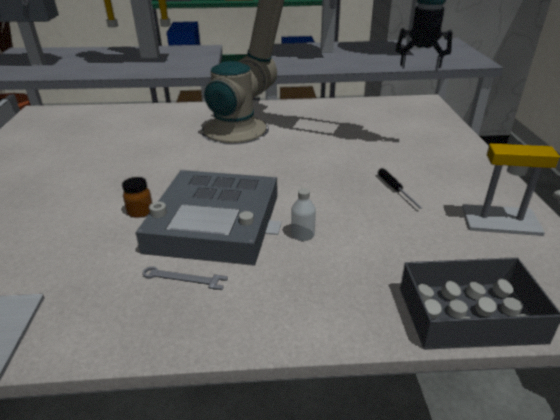

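```bash
python3 - <<'E'
from scipy.spatial.transform import Rotation as R
print(R.from_quat([ 0.57224917,  0.41525521, -0.41623345, -0.57170247]).as_matrix().round(3))
E
```

```text
[[ 0.309 -0.001 -0.951]
 [ 0.951 -0.001  0.309]
 [-0.002 -1.     0.   ]]
```

The top view shows the box with corners near (297,172), (386,187), (370,289) and (278,270). The covers are near (318,240), (341,244), (304,258), (326,263) and (348,267), and the hatch is near (337,204) on the far side. The tool's y axis points down.

```bash
cat > h.py <<'E'
from station import env
import cv2, numpy as np
from scipy.spatial.transform import Rotation as R
def ray(n,uv):
    c=env.calibration(n)
    K=np.array([[c['fx'],0,c['cx']],[0,c['fy'],c['cy']],[0,0,1]])
    p=cv2.undistortPoints(np.array(uv,float).reshape(-1,1,2),K,np.array([c['k1'],0,0,0,0.]))[:,0]
    d=np.c_[p,np.ones(len(p))]
    return c['origin'],R.from_quat(c['rotation']).apply(d)
def plane(n,uv,z):
    o,d=ray(n,uv); return o+d*((z-o[2])/d[:,2])[:,None]
E
python3 - <<'E'
from h import *
im=cv2.imread('pics/top0.png'); 
c=im[160:300,265:420]; b=cv2.resize(c,None,fx=5,fy=5,interpolation=cv2.INTER_CUBIC)[:600]
b=cv2.convertScaleAbs(b,alpha=1.6)
cv2.imwrite('pics/crop.png',cv2.resize(cv2.convertScaleAbs(c,alpha=1.6),None,fx=4.2,fy=4.2,interpolation=cv2.INTER_CUBIC))
g=cv2.cvtColor(im,cv2.COLOR_BGR2GRAY)
print(g[160:300:6,265:420:6])
s=plane('scene',[[277,178],[171,171]],.06);print(s)
E
```

```text
[[143 147 145 141 146 152 150 151 142 110  95 110 107 116 130 140 142 144
  139 142 149 139 135 137 142 135]
 [142 148 146 150 146 150 143 144 150 151 140 149 154 112  97 101 100  89
  105 141 144 145 145 143 139 143]
 [148 145 147 145 149 139 113 138 147 147 144 142 145 146 142 143 136  89
  107 146 144 150 144 143 145 143]
 [146 143 148 147 144 110  86  84  87  85  87 110 131 143 143 152 146 150
  143 144 149 144 141 140 143 143]
 [145 143 150 145 146  91  83  88  82 125  89  83  81  83  79  85 108 138
  148 147 148 144 149 148 144 143]
 [145 149 149 151 148  84  83  81  75 160 160 161 160 139 109  89  72  78
   79  71  89 149 148 145 141 143]
 [141 142 145 143 146  85 159 137 103 156 162 161 156 160 159 160 156  77
   77  79  83 145 145 145 138 144]
 [127 146 146 145 136  85 149  99 149 162 158 155 159 152 154 155 157  80
   74  81  83 145 142 140 144 136]
 [ 70 105 141 145 108  84  83  80 160 157 156 155 156 159 156 160 129  80
  137 127 116 144 139 140 141 143]
 [ 59  63 156 167  91  83  81  81 161 156 154 156 154 155 154 154  87  77
   90 117 132 144 139 139 143 142]
 [ 73  69 
[... 895 characters left out ...]
  82  79  74  76  79  72  75  70  79  80
   77 139 143 146 150 141 142 151]
 [144 144 142 144 120  88  70  81  83  83  82  81  76  67  79  69  80  78
  103 140 139 141 147 147 142 142]
 [140 145 143 143 147 136 145 138 138 119  90  78  83  86  79  84  81  79
  131 136 142 137 141 144 144 138]
 [144 140 144 142 142 141 139 143 141 142 148 143 137 135  94  79  74  82
  140 136 138 139 139 143 139 137]
 [140 136 143 141 143 139 138 145 142 141 140 140 142 137 137 138 136 134
  135 140 138 144 138 138 141 137]
 [141 140 145 143 140 143 144 143 147 141 144 143 143 142 141 134 136 133
  136 141 135 136 138 138 137 136]]
[[ 0.45463095  0.12250032  0.06      ]
 [ 0.3976287  -0.15313246  0.06      ]]
```

View pics/crop.png

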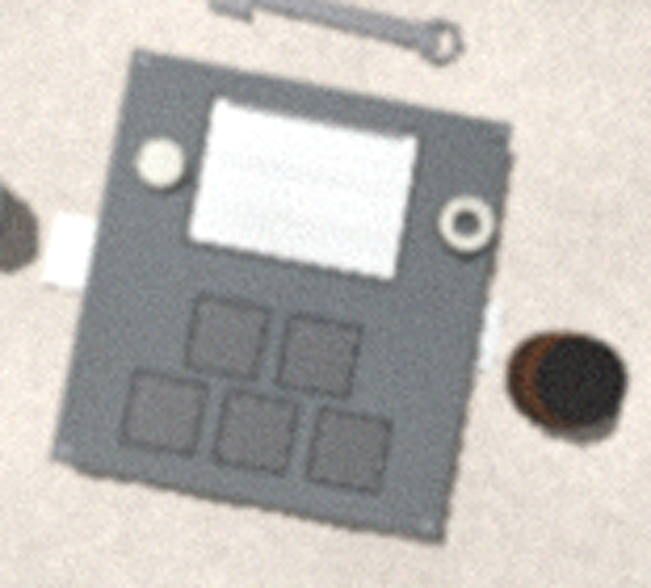

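```bash
cat >> h.py <<'E'
def fit2(P,Q): # P box xy -> Q world xy
    pc,qc=P.mean(0),Q.mean(0)
    H=(P-pc).T@(Q-qc); th=np.arctan2(H[0,1]-H[1,0],H[0,0]+H[1,1])
    M=np.array([[np.cos(th),-np.sin(th)],[np.sin(th),np.cos(th)]])
    return th,M,qc-M@pc
E
python3 - <<'E'
from h import *
def cp(l): return [(265+(u+.5)/4.2-.5,160+(v+.5)/4.2-.5) for u,v in l]
uv=cp([(348,450),(256,431),(163,412),(319,355),(227,336),(189,240),(394,277),(213,100),(416,137)])
B=np.array([(-95,-62),(-95,0),(-95,62),(-38,-31),(-38,31),(21,69.5),(21,-69.5),(118,69.5),(118,-69.5)])/1e3
W=plane('top',uv,.06)[:,:2]
th,M,t=fit2(B,W); print('hand',th,t); print(((W-(B@M.T+t))*1e3).round(1))
# independent: outline of box in scene + top, masks
im=cv2.imread('pics/scene0.png'); c=im[160:270,110:310]
cv2.imwrite('pics/sc.png',cv2.resize(cv2.convertScaleAbs(c,alpha=1.5),None,fx=4,fy=4,interpolation=cv2.INTER_CUBIC))
np.savez('box.npz',th=th,M=M,t=t)
pr=lambda n,X:None
c=env.calibration('scene'); K=np.array([[c['fx'],0,c['cx']],[0,c['fy'],c['cy']],[0,0,1]])
Rm=R.from_quat(c['rotation']).inv()
X=np.c_[B@M.T+t,np.full(9,.06)]
p,_=cv2.projectPoints(Rm.apply(X-c['origin']),np.zeros(3),np.zeros(3),K,np.array([c['k1'],0,0,0.]))
print(((p[:,0]-[110,160])*4).round())
for u in cp([(160,163),(466,223)]): print('loose',(plane('top',[u],.08)[0,:2]-t)@M)
E
```

```text
hand -0.21745627808759344 [ 0.54982245 -0.03295685]
[[-0.   0.8]
 [ 0.6  0.4]
 [ 1.1  0.6]
 [ 0.4 -0. ]
 [ 0.9 -0.3]
 [-1.  -1.8]
 [ 1.2 -1.2]
 [-2.6  0.3]
 [-0.6  1.2]]
[[361.  75.]
 [455.  82.]
 [551.  89.]
 [382. 125.]
 [480. 133.]
 [520. 191.]
 [288. 172.]
 [477. 292.]
 [227. 269.]]
loose [0.06474742 0.09642093]
loose [ 0.06467541 -0.10717973]
```

View pics/sc.png

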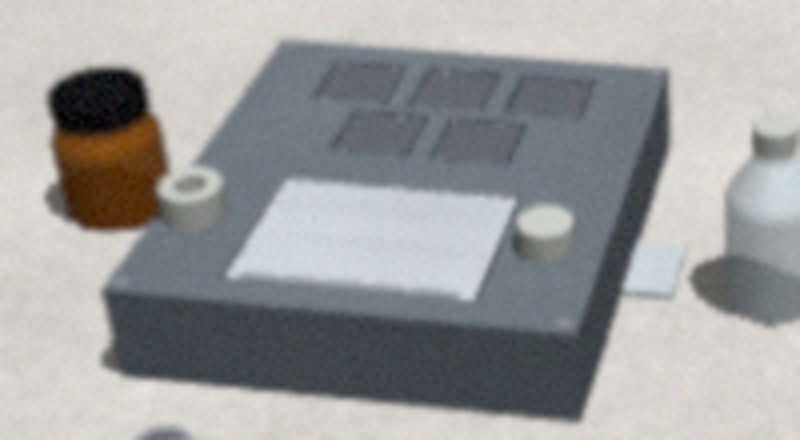

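The scene view agrees with the fit: reprojected covers and hatch corners land within about 2 px. Next I work out the moves.

```bash
cat >> h.py <<'E'
CB={1:(-95,-62),2:(-95,0),3:(-95,62),4:(-38,-31),5:(-38,31)}
def rel():
    b=np.load('box.npz'); s=env.get_state(); T=R.from_quat(s['tool_rot'])
    print('t',s['clock'],'tcp',s['tcp_pos'].round(4),'F',s['ft_force'].round(2),'w',round(s['gripper_width'],4))
    bx=np.array([*b['M'][:,0],0])
    yaw=T.as_matrix()
    print('tool z vs -box x deg', np.degrees(np.arctan2(np.cross(yaw[:2,2],-bx[:2]),yaw[:2,2]@-bx[:2])), 'tilt',np.degrees(np.arccos(-yaw[2,1])))
    for k,v in CB.items():
        w=np.r_[b['M']@np.array(v)/1e3+b['t'],.059]
        print(k,w.round(4),'tool mm',(T.inv().apply(w-s['tcp_pos'])*1e3).round(1))
E
python3 -c "
from h import *
rel()
print(plane('top',[[257,205]],.12),plane('top',[[402,250]],.085))"
```

```text
t 0.1 tcp [0.1773 0.5465 0.2305] F [-0.41  0.26 -0.  ] w 0.0855
tool z vs -box x deg 5.517138307053517 tilt 0.09080365489151956
1 [ 0.4437 -0.073   0.059 ] tool mm [-506.8  172.3 -444.6]
2 [ 0.4571 -0.0125  0.059 ] tool mm [-445.1  172.2 -438.7]
3 [0.4704 0.0481 0.059 ] tool mm [-383.4  172.1 -432.7]
4 [ 0.506 -0.055  0.059] tool mm [-470.4  172.2 -498.4]
5 [0.5194 0.0055 0.059 ] tool mm [-408.7  172.1 -492.4]
[[0.61492304 0.17006584 0.12      ]] [[ 0.4862577  -0.21886622  0.085     ]]
```

Call:
send_rows:
  motion:
    - [1,0,0,0,0,-5.5,0]
    - [1,-24,0,-32,0,0,0]
    - [1,-24,0,-32,0,0,0]
    - [1,-24,0,-32,0,0,0]
    - [1,-24,0,-32,0,0,0]
    - [1,-24,0,-32,0,0,0]
    - [1,-24,0,-32,0,0,0]
    - [1,-24,0,-32,0,0,0]

```text
clock: 0.9
tcp_pos: [0.3605, 0.3331, 0.231]
tool_rot: [-0.551, -0.443, 0.443, 0.551]
ft_force: [0.2, 0.5, -1.1]
gripper_width: 0.0001
```

```bash
python3 -c "
from h import *
rel()"
```

```text
t 0.9 tcp [0.3605 0.3331 0.231 ] F [ 0.18  0.47 -1.05] w 0.0001
tool z vs -box x deg 0.01014764140816291 tilt 0.022661596747711857
1 [ 0.4437 -0.073   0.059 ] tool mm [-378.5  172.1 -169. ]
2 [ 0.4571 -0.0125  0.059 ] tool mm [-316.5  172.1 -168.9]
3 [0.4704 0.0481 0.059 ] tool mm [-254.5  172.1 -168.9]
4 [ 0.506 -0.055  0.059] tool mm [-347.5  172.1 -226. ]
5 [0.5194 0.0055 0.059 ] tool mm [-285.5  172.  -225.9]
```

Call:
send_rows:
  motion:
    - [1,-36,0,-24,0,0,0]
    - [1,-36,0,-24,0,0,0]
    - [1,-36,0,-24,0,0,0]
    - [1,-36,0,-24,0,0,0]
    - [1,-36,0,-24,0,0,0]
    - [1,-36,20,-24,0,0,0]
    - [1,-18,40,-12,0,0,0]
    - [1,0,40,0,0,0,0]

```text
clock: 1.7
tcp_pos: [0.4636, 0.0695, 0.1307]
tool_rot: [0.553, 0.442, -0.441, -0.551]
ft_force: [0.2, 0.2, -0.3]
gripper_width: -0.0002
```

Call:
send_rows:
  motion:
    - [1,0,20,0,0,0,0]
    - [1,0,0,0,0,0,0]
    - [1,0,0,0,0,0,0]

```text
clock: 2.0
tcp_pos: [0.4618, 0.0724, 0.1114]
tool_rot: [-0.551, -0.443, 0.443, 0.551]
ft_force: [1.2, 0.1, 0.9]
gripper_width: 0.0003
```

```bash
python3 -c "
from h import *
rel()"
```

```text
t 2.0 tcp [0.4618 0.0724 0.1114] F [1.23 0.09 0.86] w 0.0003
tool z vs -box x deg 0.01804923222987346 tilt 0.02114892978729336
1 [ 0.4437 -0.073   0.059 ] tool mm [-145.8   52.4  -13.7]
2 [ 0.4571 -0.0125  0.059 ] tool mm [-83.8  52.4 -13.7]
3 [0.4704 0.0481 0.059 ] tool mm [-21.8  52.4 -13.7]
4 [ 0.506 -0.055  0.059] tool mm [-114.8   52.4  -70.7]
5 [0.5194 0.0055 0.059 ] tool mm [-52.8  52.4 -70.7]
```

Call:
send_rows:
  motion:
    - [1,-22,0,-14,0,0,0]
    - [1,0,20,0,0,0,0]
    - [1,0,20,0,0,0,0]
    - [1,0,5,0,0,0,0]
    - [1,0,0,0,0,0,0]

```text
clock: 2.5
tcp_pos: [0.4711, 0.0481, 0.067]
tool_rot: [0.551, 0.443, -0.443, -0.551]
ft_force: [0.0, 0.6, -0.6]
gripper_width: 0.0004
```

```bash
python3 -c "
from h import *
rel()
im=env.get_image('scene')
cv2.imwrite('pics/s1.png',cv2.resize(cv2.convertScaleAbs(im[120:270,110:310],alpha=1.5),None,fx=4,fy=4,interpolation=cv2.INTER_CUBIC))"
```

```text
t 2.5 tcp [0.4711 0.0481 0.067 ] F [ 0.02  0.59 -0.58] w 0.0004
tool z vs -box x deg -0.010602798448965852 tilt 0.05404445925672991
1 [ 0.4437 -0.073   0.059 ] tool mm [-124.1    8.     0.7]
2 [ 0.4571 -0.0125  0.059 ] tool mm [-62.1   8.    0.6]
3 [0.4704 0.0481 0.059 ] tool mm [-0.1  8.   0.6]
4 [ 0.506 -0.055  0.059] tool mm [-93.1   8.  -56.3]
5 [0.5194 0.0055 0.059 ] tool mm [-31.1   8.  -56.4]
```

View pics/s1.png

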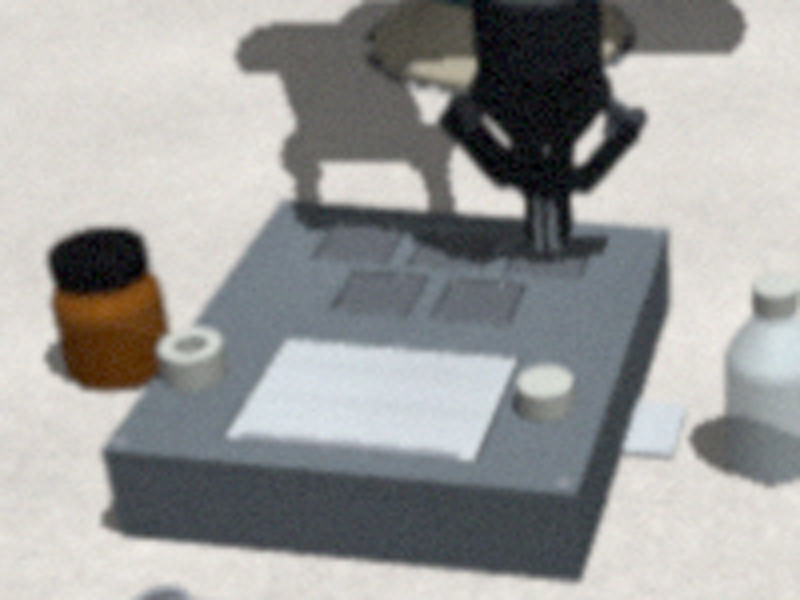

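The shut fingertips, at crop (548,250), hover over cover3. I'll press gently in 1 mm steps.

Call:
send_rows:
  motion:
    - [1,0,5,0,0,0,0]
    - [1,0,1,0,0,0,0]
    - [1,0,1,0,0,0,0]
    - [1,0,0,0,0,0,0]

```text
clock: 2.95
tcp_pos: [0.4706, 0.0479, 0.0594]
tool_rot: [0.551, 0.443, -0.443, -0.551]
ft_force: [0.0, 0.1, -0.5]
gripper_width: 0.0002
```

Call:
send_rows:
  motion:
    - [1,0,1,0,0,0,0]
    - [1,0,0,0,0,0,0]

```text
clock: 3.15
tcp_pos: [0.4708, 0.0479, 0.059]
tool_rot: [0.551, 0.443, -0.443, -0.551]
ft_force: [-1.1, 0.4, 5.8]
gripper_width: -0.0002
```

Call:
send_rows:
  motion:
    - [1,0,0.5,0,0,0,0]
    - [1,0,0,0,0,0,0]

```text
clock: 3.35
tcp_pos: [0.4708, 0.0478, 0.059]
tool_rot: [0.552, 0.443, -0.442, -0.551]
ft_force: [-2.1, -1.3, 10.1]
gripper_width: -0.0002
```

Cover3 held 10 N without moving, so it is a blank. Next is cover2.

Call:
send_rows:
  motion:
    - [1,0,-10,0,0,0,0]
    - [1,-31,0,0,0,0,0]
    - [1,-31,0,0,0,0,0]
    - [1,0,7,0,0,0,0]
    - [1,0,1,0,0,0,0]
    - [1,0,1,0,0,0,0]
    - [1,0,0.5,0,0,0,0]
    - [1,0,0,0,0,0,0]

```text
clock: 4.15
tcp_pos: [0.4571, -0.0124, 0.059]
tool_rot: [0.551, 0.443, -0.444, -0.551]
ft_force: [-2.6, -1.8, 7.2]
gripper_width: -0.0002
```

Cover2 took 7 N and its face stayed at 0.0590, so it is a blank too. Next is cover1.

Call:
send_rows:
  motion:
    - [1,0,-10,0,0,0,0]
    - [1,-31,0,0,0,0,0]
    - [1,-31,0,0,0,0,0]
    - [1,0,7,0,0,0,0]
    - [1,0,1,0,0,0,0]
    - [1,0,1,0,0,0,0]
    - [1,0,1,0,0,0,0]
    - [1,0,0,0,0,0,0]

```text
clock: 4.95
tcp_pos: [0.4439, -0.0723, 0.0584]
tool_rot: [-0.551, -0.443, 0.443, 0.551]
ft_force: [-0.6, 0.4, 1.4]
gripper_width: 0.0
```

Cover1 sits at 0.0584 with only 1.4 N, which looks like the catch giving. I'll press a little more.

Call:
send_rows:
  motion:
    - [1,0,1,0,0,0,0]
    - [1,0,0,0,0,0,0]

```text
clock: 5.15
tcp_pos: [0.4439, -0.0726, 0.0574]
tool_rot: [-0.551, -0.443, 0.442, 0.551]
ft_force: [-0.1, 1.8, 2.4]
gripper_width: -0.0
```

It gives: 1.6 mm in at 2.4 N. I'll push it past 3.5 mm.

Call:
send_rows:
  motion:
    - [1,0,1,0,0,0,0]
    - [1,0,1,0,0,0,0]
    - [1,0,1,0,0,0,0]
    - [1,0,0,0,0,0,0]
    - [1,0,0,0,0,0,0]

```text
clock: 5.65
tcp_pos: [0.444, -0.0733, 0.0543]
tool_rot: [0.551, 0.443, -0.443, -0.551]
ft_force: [-0.2, 2.5, 4.1]
gripper_width: 0.0004
```

```bash
python3 -c "
from h import *
im=env.get_image('scene')
cv2.imwrite('pics/s2.png',cv2.resize(cv2.convertScaleAbs(im[120:270,110:310],alpha=1.5),None,fx=4,fy=4,interpolation=cv2.INTER_CUBIC))"
```

```text
(no output)
```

View pics/s2.png

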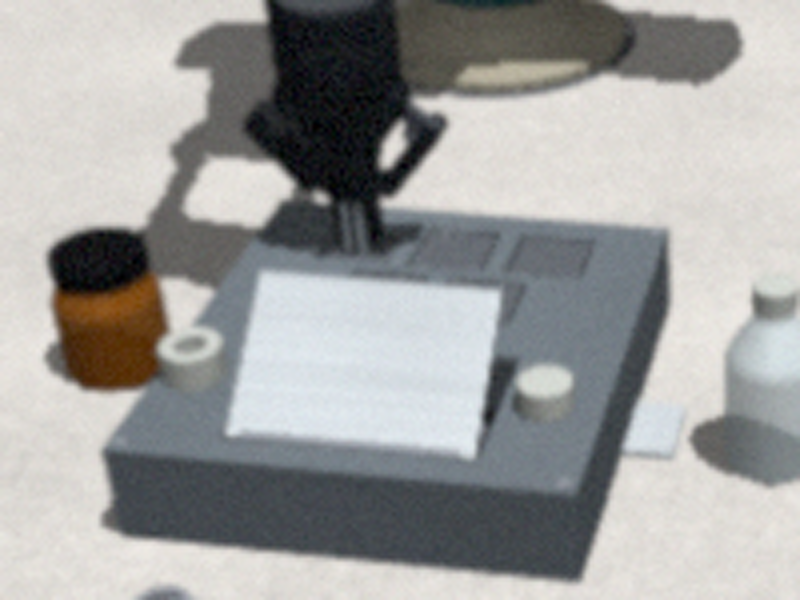

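The hatch has sprung up: its near edge is now at crop rows 270–290, with a shadow behind it at (500,385). I'll let go straight up, then back away from the hatch.

Call:
send_rows:
  motion:
    - [1,0,-10,0,0,0,0]
    - [1,0,-20,0,0,0,0]
    - [1,0,-30,0,0,0,0]
    - [1,0,-30,15,0,0,0]
    - [1,0,-30,15,0,0,0]
    - [1,0,-10,0,0,0,0]
    - [1,0,0,0,0,0,0]
    - [1,0,0,0,0,0,0]

```text
clock: 6.5
tcp_pos: [0.4145, -0.067, 0.1836]
tool_rot: [-0.551, -0.442, 0.443, 0.551]
ft_force: [0.0, 0.0, -0.4]
gripper_width: 0.0001
```

Call:
send_rows:
  motion:
    - [1,0,0,0,0,0,0]
    - [1,0,0,0,0,0,0]
    - [1,0,0,0,0,0,0]
    - [1,0,0,0,0,0,0]
    - [1,0,0,0,0,0,0]
    - [1,0,0,0,0,0,0]

```text
clock: 7.1
tcp_pos: [0.4145, -0.0667, 0.1842]
tool_rot: [-0.551, -0.443, 0.443, 0.551]
ft_force: [0.0, 0.3, 0.3]
gripper_width: -0.0
```

```bash
python3 -c "
from h import *
rel()
im=env.get_image('scene')
cv2.imwrite('pics/s3.png',cv2.resize(cv2.convertScaleAbs(im[120:270,110:310],alpha=1.5),None,fx=4,fy=4,interpolation=cv2.INTER_CUBIC))
# hatch near-edge corners (hinge at x118, open angle a): predicted pixels in crop for several angles
b=np.load('box.npz');c=env.calibration('scene');K=np.array([[c['fx'],0,c['cx']],[0,c['fy'],c['cy']],[0,0,1]])
for a in (.5,.7,.85,1.):
    X=[np.r_[b['M']@np.array([.118-.097*np.cos(a),y])+b['t'],.06+.097*np.sin(a)] for y in(-.0695,.0695)]
    p,_=cv2.projectPoints(R.from_quat(c['rotation']).inv().apply(np.array(X)-c['origin']),np.zeros(3),np.zeros(3),K,np.array([c['k1'],0,0,0.]))
    print(a,((p[:,0]-[110,120])*4).round().tolist())"
```

```text
t 7.1 tcp [ 0.4145 -0.0667  0.1842] F [0.02 0.27 0.28] w -0.0
tool z vs -box x deg 0.01873437314796678 tilt 0.009529642310803586
1 [ 0.4437 -0.073   0.059 ] tool mm [  0.2 125.2 -29.8]
2 [ 0.4571 -0.0125  0.059 ] tool mm [ 62.2 125.2 -29.8]
3 [0.4704 0.0481 0.059 ] tool mm [124.2 125.2 -29.8]
4 [ 0.506 -0.055  0.059] tool mm [ 31.2 125.2 -86.8]
5 [0.5194 0.0055 0.059 ] tool mm [ 93.2 125.2 -86.8]
0.5 [[270.0, 275.0], [509.0, 294.0]]
0.7 [[259.0, 261.0], [503.0, 280.0]]
0.85 [[250.0, 254.0], [497.0, 273.0]]
1.0 [[240.0, 251.0], [490.0, 270.0]]
```

View pics/s3.png

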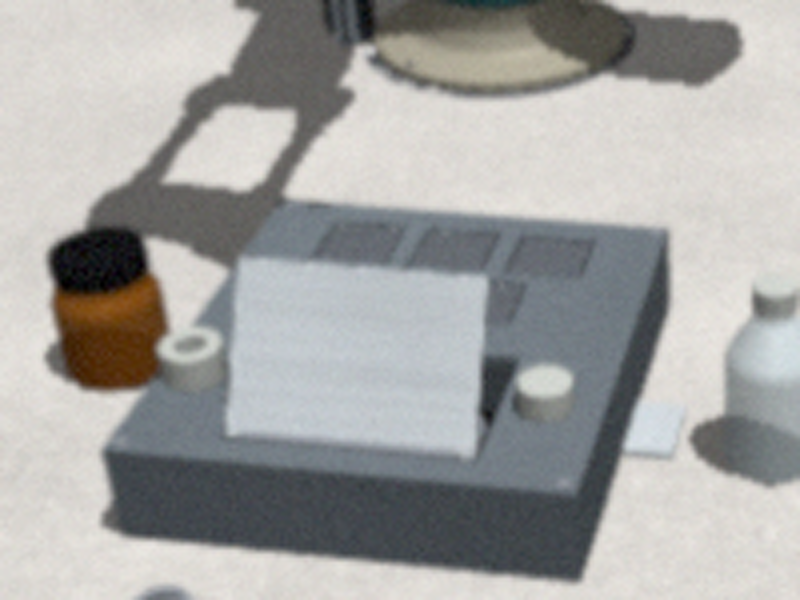

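The hatch's near corners are at (238,257) and (488,276), which matches about 1.0 rad at the stop. Cover1 is back level, the loose things haven't moved, and the arm is clear. I'm handing it in.

```bash
python3 -c "
from station import env
print(env.job_done())"
```

```text
the job is handed in; nothing more can be done
None
```

The hatch is open: the catch was under cover1, and I handed the job in at about 7 s of the 51 s allowed. The hand-in gives no verdict.

- **Finding the catch:** with the fingers shut, cover3 stayed rigid at 10 N and cover2 at 7 N. Cover1 gave, moving about 1.6 mm at 2.4 N. Covers 4 and 5 did not need testing.
- **Opening the hatch:** I pushed cover1 in about 4.7 mm at 4 N and the hatch sprang open by itself. I then lifted straight off and backed away.
- **Last checks:**
  - The hatch corners in the picture match an opening of about 1.0 rad, its stop. The rows fit within about 6 pixels of the 4x enlarged picture, roughly the calibration error.
  - Cover1 looks level with the others again, judged by eye only.
  - The wrist force is within noise of zero.
  - The loose things in that view (cap, ring, jar and clear bottle) stand where they were. It did not take in the screwdriver and showed only a sliver of the wrench, but the arm touched nothing except the three covers.
- **Failed or disagreeing checks:** none.

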